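# Set the depth gauge on the blue-footed tube

### The arm

A 6-joint arm with a two-finger parallel gripper is mounted at the origin on the work surface. World frame = base frame: x ahead of the robot, y to its left, z up, the work surface at z = 0. Lengths are in m, angles in degrees, forces in N, time in s.
With the tool pointing down it reaches from about 0.25 to 0.725 m from the base axis. Payload 9.7 kg.
Tool frame: the origin (TCP) lies midway between the tips of the shut fingers; the grasp point (between the pads) lies 19 mm behind it; z points along the fingers, y is the line along which they close (so a half turn about z gives the same grasp; the last joint's range is limited). The gripper opens to 85 mm and grips with 20 to 120 N. Pads are 22 mm wide; open, the fingers measure 114 mm over their backs; the gripper's body (76 mm by 85 mm) begins 54 mm behind the grasp point. The pads swing forward as they close: fully open they stand 13 mm farther back than shut.
Start: joints at [70.359, 4.979, 10.078, 95.1, 0, 90], TCP at [0.185, 0.518, 0.231] pointing down, gripper open.
Joint ranges: [-179.16, 179.16], [-48.56, 103.87], [-65.8, 70.77], [-126.05, 130.52], [-82.76, 87.17], [-180, 180]. Speed limits (degrees/s): [127.2, 127.2, 147.25, 180, 180, 180].

### API

Orientations are given as [roll, pitch, yaw] about the fixed x, y, z axes, in that order (R = Rz(yaw) Ry(pitch) Rx(roll)).
In Python, from workcell import bot gives the robot as it stands. The module is installed in compiled form; this text tells all that it offers.
- The arm moves only by the tool send_rows, never from a script. Its argument "moves" is one flat list of numbers, 7 for each row, row after row: the shift along the world's x, y, z normalised to -1 to 1, where 1 is 0.025 m, then the turn, a rotation vector about the world's x, y, z normalised to -1 to 1, where 1 is 0.15 rad, then the closure, from -1 (fully open) to 1 (shut), so that 0 is half open. A call has 1 to 8 rows; each row shifts and turns the commanded pose from where the row before left it; what a row does not reach is not made up. A row lasts 1/8 s, in which the tool goes at most 62.5 mm and 10.7 degrees, less where a joint would pass 70% of its speed; a pose out of reach is approached as far as the arm can. A call with a number of a shift or a turn outside -1 to 1 is refused whole. A call with a gripper value outside its range is refused whole. The fingers move at their own pace and stop on an object; "squeeze" is the grip in N (left out, the last holds). Time passes only in rows, so rows that do not move let the fingers close. It gives the time, the measured TCP pose, the force, the opening and the grip force at its end, in the units of the state.
- bot.get_obs(): the state, without advancing time (a new reading comes with each control period).
- bot.camera(name): name is "scene" or "top" or "wrist"; returns a dict with "color" (480x640x3 uint8, red, green, blue), "camera_matrix" (3x3 intrinsics, pixels), "R" (3x3) and "t" (3): a world point X has camera coordinates R X + t. Camera axes: x right, y down, z forward; pixel columns grow to the right and rows downward; lengths in m; the calibration is good to about 2 mm. The wrist camera is an equidistant fisheye: a pixel r from the principal point sees the ray r / f radians off the axis. A picture is of the moment at which its call begins. There is no depth.
- bot.job_done(): hands the job in; it is judged then, once.
Trained networks look in the newest picture that a camera, given by its name, has taken for a name from the list of things; names that differ only in an ending like _2 or _b are one class to them, and where a whole thing is asked for, a point or a joint stands for the part that bears it (a point fixed in the world has none). Each returns a list of dicts, best first, with "p" (0 to 1); they miss things now and then, are a little off and sometimes report something else, mostly with a low value. They report only what shows in the picture. A call takes as long as a camera call.
- bot.boxes_of(camera, query): "extent" ([left, top, right, bottom] in pixels, round what is visible of it).
- bot.trace(camera, query): "region" (480x640 bool, what is visible of it) and "extent" ([left, top, right, bottom] in pixels, round what is visible of it).
- bot.landmark_of(camera, query): "pixel" ([column, row] in pixels: a listed point, or the origin of a listed thing).
The state is a dict: "time": time; "q": joint angles; "qd": joint speeds; "joint_efforts": joint torques, N m; "ee_pos": TCP position; "tcp_rot": TCP orientation; "wrist_force": force on the tool from outside, world axes, zero at the start; "torque": the same for the moment, N m; "opening": finger opening in m; "grasp_force": force on a finger pad.
Only numpy, scipy, OpenCV 4.12 (cv2) and the standard library are available. Lean on these libraries where they do the work, as an engineer would, in place of code of your own. Each camera call takes 0.05 s, during which the arm holds its last target. There are 200 camera calls.

### The job

Move the yellow sleeve of the depth gauge along its slanting tube until its two spring buttons pop out through the holes that bring the probe over the tube with the blue foot. Then lower the probe gently until it touches the bung inside that tube, and after that press the red clamp lever fully down to lock it there. Leave the pliers, syringe and drill where they lie.

Things in the scene. Friction and masses are not known exactly. Their poses are not given: they have to be found in the camera images.
- stand: Fixed depth-gauge stand on the bench: grey base plate 285 x 110 x 12 mm, steel post at its near end and a slanting aluminium tube that rises from the post along the stand's +x at 30 degrees above level. Origin on the bench straight below the two buttons, z up; base plate from x -132 to +153 mm. The tube's centre line passes 120 mm above the origin.
- boom (a joint): Sliding of the yellow sleeve along the slanting tube (direction: stand +x cos 30, +z sin 30), m. It carries head, probe, level and clamp. 0 as found (middle pair of holes on the buttons); +0.046 (up and away from the post) or -0.046 (down) puts the lower or the upper pair of holes on the buttons; range -0.050 to 0.050. 4 N friction and 2 N weight along the slant.
- sleeve_mid (a point): Centre of the yellow sleeve at its middle pair of holes, where the buttons stand out at the start; moves with the sleeve, axes as the stand's. Sleeve: 34 mm wide (stand y), 30 mm thick, wall 2 mm, from 61 mm below to 64 mm above this point along the slant. 16 mm holes go through both side faces here and 46 mm either way. Pinch the side faces here to press both buttons flush.
- level (a point): Centre of the underside of the bubble level (black box 34 x 18 x 18 mm, long way along stand x, with a green vial) that the head carries over the sleeve, 88 mm above sleeve_mid and 27 mm ahead of it (stand +x). Because of it an upright gripper does not fit on the middle holes: come from the post's side, fingers square to the slant, pointing 30 degrees forward of straight down.
- button_left (a joint): Press of the round steel spring button (14 mm ball) on the stand's +y side, m: 0 out through a hole, 6 mm proud of the sleeve; 0.006 flush with the sleeve's face; 0.008 held in under its wall; 0.010 stop. Spring 2.5 N when out, 4.5 N at 0.008. Out, it locks the sleeve (1 mm play); pressed flush, it tucks under the wall when the sleeve is pulled along the slant with 10 to 20 N.
- button_right (a joint): The same on the stand's -y side.
- probe (a joint): How far the probe is lowered through the head, m: 0 raised (as found) to 0.112. About 3 N friction holds it where it is left.
- probe_tip (a point): Underside of the probe's 14 mm rubber foot, on the axis of its upright rod (6 mm steel). The rod axis is 65 mm ahead (stand +x) of sleeve_mid.
- probe_knob (a point): Centre of the round blue knob on the rod's top, 24 mm diameter and 20 mm high, 195 mm above the probe's tip. Below it is bare rod. The black head (28 x 34 x 28 mm) that guides the rod has its top 51.5 mm above sleeve_mid.
- clamp (a joint): Angle of the red clamp lever, rad: 0 raised (as found, unlocked) to 0.8 lying level (locked). Needs about 2 N at its end, stays where left.
- clamp_end (a point): Middle of the widened end of the red lever (18 mm wide, 7 mm thick), 62 mm from the lever's hinge. The hinge is on the head's far side, 16 mm ahead (stand +x) of the rod and 54.5 mm above sleeve_mid, its axis along stand y; the lever points along stand +x and swings down.
- tube_blue: Clear plastic tube with blue six-sided foot and blue rim, fixed upright on the base plate; outside 48 mm, inside 44 mm, rim 68 mm above its origin (centre of its underside, 12 mm above the bench). It and the other tube stand 40 mm ahead of and 40 mm behind the probe's starting axis (stand x), in either order.
- bung_blue_top (a point): Centre of the top face of the rubber bung (43 mm wide) in the blue-footed tube: the bottom to be touched, 20 to 38 mm above the tube's underside.
- bung_blue: The rubber bung in the blue-footed tube, 16 mm high, fixed; origin at the centre of its underside. Press on it gently (under 40 N).
- tube_green: The same tube with green foot and rim; not to be measured.
- pliers: Yellow-handled pliers lying loose, 125 mm long. Bystander.
- syringe: White plastic syringe lying loose, 135 mm long, 26 mm high. Bystander.
- drill: Black and red cordless drill standing on its battery, 200 mm high. Bystander.

How it is judged:
By the outcome, as a careful person would: the job done as asked, in the order asked, and still so for the second after the job is handed in, with the robot touching nothing.
It also fails if it takes over 59 s, if anything falls off the work surface, if the arm or the gripper's body presses on something with over 40 N, if the wrist force passes 120 N, or if a joint passes its speed limit or range.

## Working session

There is one attempt and no reset: what is moved stays moved. The work goes in short steps, Python scripts to look and compute and a tool call to move; the robot and the scene stay as the last step left them, time stands still between calls to the robot, and variables do not carry over. Pictures are saved under pics/ and viewed, at most 12 in all, crops included, and the job is handed in when it is done.

Besides the shell and the picture viewer there is one more tool, called after "Emit:" as name(argument=value, ...) on one line, values as JSON. send_rows: Moves the arm, as the interface text tells. Its arguments: {"type":"object","properties":{"moves":{"type":"array"},"squeeze":{"type":"number"}},"required":["moves"]}

```bash
mkdir -p pics; cat > h.py <<'E'
import numpy as np, cv2
from workcell import bot
from scipy.optimize import least_squares
from scipy.spatial.transform import Rotation as Rn
def proj(c,X):
    p=c["R"]@np.asarray(X,float)+c["t"]; K=c["camera_matrix"]
    return (K@p)[:2]/p[2]
E
python3 - <<'E'
from h import *
for n in ("scene","top"):
    c=bot.camera(n); cv2.imwrite(f"pics/{n}0.png",c["color"][:,:,::-1])
    print(n,c["camera_matrix"].round(1).tolist(),(-c["R"].T@c["t"]).round(3),c["R"].round(2).tolist())
    for q in "stand sleeve_mid level probe_tip probe_knob clamp_end tube_blue tube_green bung_blue_top".split():
        print(q,[(np.round(d["pixel"],1).tolist(),round(d["p"],2)) for d in bot.landmark_of(n,q)[:2]])
print(bot.get_obs())
E
```

```text
scene [[572.3, 0.0, 322.8], [0.0, 572.3, 239.1], [0.0, 0.0, 1.0]] [ 1.051 -0.446  1.148] [[0.64, 0.76, -0.01], [0.64, -0.55, -0.55], [-0.42, 0.34, -0.84]]
stand [([349.3, 225.2], 0.59)]
sleeve_mid [([346.2, 199.7], 0.94)]
level [([359.7, 178.0], 0.83)]
probe_tip [([366.3, 214.6], 0.66), ([350.7, 224.3], 0.28)]
probe_knob [([378.1, 159.7], 0.57)]
clamp_end [([392.9, 201.8], 0.48)]
tube_blue [([355.2, 230.4], 0.62), ([177.2, 376.1], 0.53)]
tube_green [([378.8, 250.7], 0.56)]
bung_blue_top [([352.0, 222.5], 0.37)]
top [[444.1, 0.0, 317.5], [0.0, 444.1, 235.2], [0.0, 0.0, 1.0]] [ 0.492 -0.074  1.202] [[0.01, -1.0, 0.0], [-1.0, -0.01, -0.07], [0.07, -0.0, -1.0]]
stand [([249.1, 271.9], 0.65), ([249.7, 264.8], 0.26)]
sleeve_mid [([245.3, 268.1], 0.9), ([240.6, 258.2], 0.32)]
level [([241.3, 255.4], 0.69)]
probe_tip []
probe_knob [([231.1, 236.1], 0.46)]
clamp_end [([241.0, 213.6], 0.64)]
tube_blue []
tube_green [([251.9, 233.5], 0.73), ([247.6, 270.7], 0.54)]
bung_blue_top [([251.9, 259.1], 0.6), ([252.5, 271.1], 0.53)]
{'time': 1.0, 'q': array([ 7.03585778e+01,  4.97857326e+00,  1.00773817e+01,  9.50978376e+01,
       -4.00157877e-04,  9.00004197e+01]), 'qd': array([ 0.00353994,  0.04308625, -0.04832461, -0.0490869 , -0.02623733,
        0.01073665]), 'joint_efforts': array([-1.26966611e-04, -5.20103574e+01,  4.64872456e+01,  1.31444656e-03,
       -1.90466321e-04, -1.37728856e-05]), 'ee_pos': array([0.18487599, 0.51800082, 0.23127982]), 'tcp_rot': array([1.79999029e+02, 4.00150765e-04, 1.60358158e+02]), 'wrist_force': array([-0.65285202, -0.06866304, -0.23847151]), 'torque': array([ 0.02356057, -0.04236661, -0.01207908]), 'grasp_force': 0.0, 'opening': 0.08553846402886095}
```

```bash
python3 - <<'E'
import cv2
a=cv2.imread("pics/scene0.png");b=cv2.imread("pics/top0.png")
a=cv2.resize(a[130:290,260:460],(800,640))[:600];b=b
cv2.imwrite("pics/a.png",a)
cv2.imwrite("pics/b.png",cv2.resize(b[180:320,150:340],(800,590)))
E
```

```text
(no output)
```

View pics/a.png

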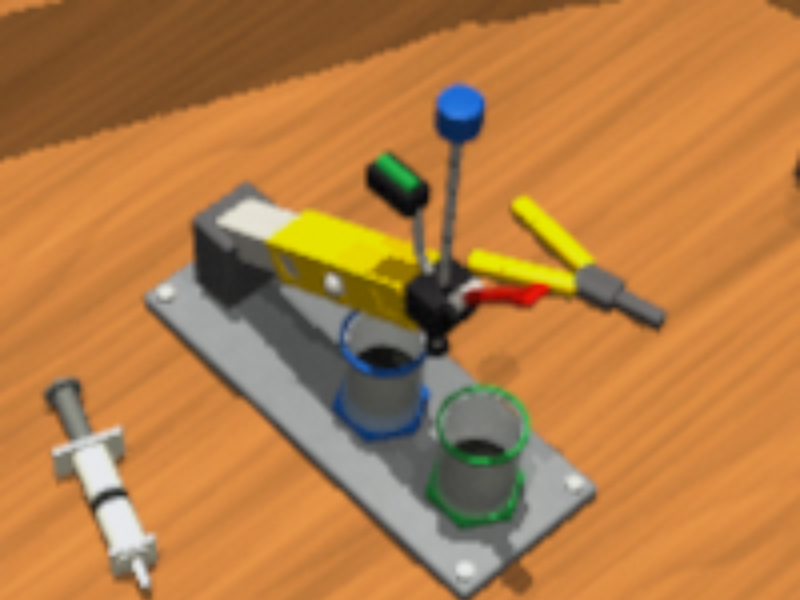

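View pics/b.png

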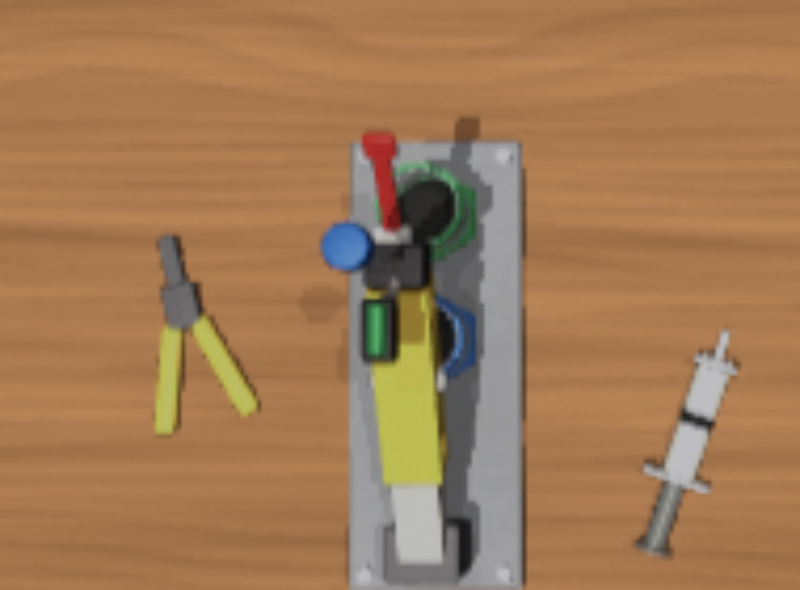

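View pics/scene0.png

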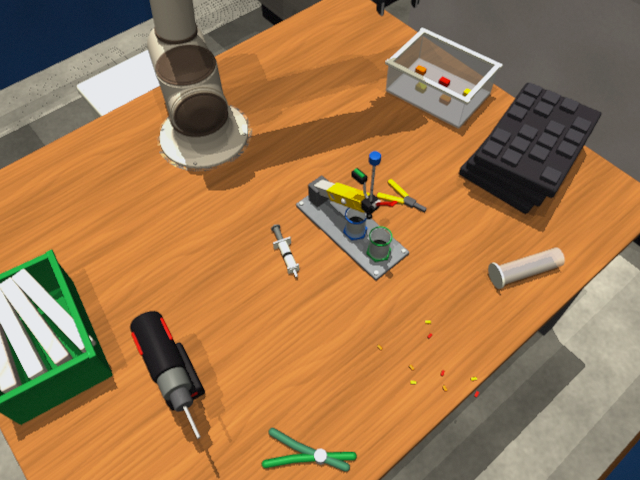

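```bash
cat > fit.py <<'E'
from h import *
S=bot.camera("scene");T=bot.camera("top")
obs=[(S,(346.2,199.7),(0,0,.12)),(S,(359.7,178),(.027,0,.208)),(S,(392.9,201.8),(.124,0,.219)),
(T,(245.3,268.1),(0,0,.12)),(T,(241.3,255.4),(.027,0,.208)),(T,(241,213.6),(.124,0,.219)),
(S,(408.7,252.5),(.153,.055,.012)),(S,(376,279),(.153,-.055,.012)),(S,(296.8,204.5),(-.132,-.055,.012)),
(T,(233.1,213.7),(.153,.055,.012)),(T,(274,213.7),(.153,-.055,.012)),
(S,(378.1,159.7),'k'),(T,(231.1,236.1),'k')]
def W(p,X):
    c,s=np.cos(p[2]),np.sin(p[2]);return np.array([p[0]+c*X[0]-s*X[1],p[1]+s*X[0]+c*X[1],X[2]])
def res(p): return np.concatenate([proj(c,W(p,(.065,0,p[3]) if X=='k' else X))-np.array(u) for c,u,X in obs])
r=least_squares(res,[.4,.1,0,.3],loss='soft_l1')
print(r.x[:2].round(4),np.degrees(r.x[2]),r.x[3],res(r.x).reshape(-1,2).round(1).tolist())
E
python3 fit.py
```

```text
[0.4854 0.094 ] 0.6921561725893367 0.30563929659405953 [[3.7, -2.3], [0.1, 1.7], [-0.1, 2.7], [1.2, 1.0], [-0.8, 1.7], [-0.8, -0.2], [1.7, -0.0], [0.2, 0.8], [-0.5, -0.8], [-0.2, -1.7], [-0.3, -1.7], [-2.8, -0.4], [1.4, 1.1]]
```

```bash
cat >> h.py <<'E'
def Rt(yaw,tilt):  # tool axes: z tilted forward, y = stand y
    z=np.array([np.sin(tilt),0,-np.cos(tilt)]);y=np.array([0,1.,0]);x=np.cross(y,z)
    return Rn.from_euler('z',yaw)*Rn.from_matrix(np.c_[x,y,z])
def plan(pos,R,n):
    o=bot.get_obs();d=np.asarray(pos)-o["ee_pos"];r=(R*Rn.from_euler('xyz',o["tcp_rot"],degrees=True).inv()).as_rotvec()
    print("tcp",o["ee_pos"].round(4),"t",round(o["time"],2),"row of",n,":",(d/.025/n).round(3).tolist(),(r/.15/n).round(3).tolist(),"tot mm",(d*1e3).round(1))
E
python3 -c "
from h import *
plan([.436,.094,.21],Rt(np.radians(.7),np.radians(30)),24)"
```

```text
tcp [0.1849 0.518  0.2313] t 1.1 row of 24 : [0.419, -0.707, -0.036] [-0.024, -0.144, 0.096] tot mm [ 251.1 -424.   -21.3]
```

Emit:
send_rows(moves=[0.419,-0.707,-0.036,-0.024,-0.144,0.096,-1,0.419,-0.707,-0.036,-0.024,-0.144,0.096,-1,0.419,-0.707,-0.036,-0.024,-0.144,0.096,-1,0.419,-0.707,-0.036,-0.024,-0.144,0.096,-1,0.419,-0.707,-0.036,-0.024,-0.144,0.096,-1,0.419,-0.707,-0.036,-0.024,-0.144,0.096,-1,0.419,-0.707,-0.036,-0.024,-0.144,0.096,-1,0.419,-0.707,-0.036,-0.024,-0.144,0.096,-1])

```text
time: 2.1
ee_pos: [0.2689, 0.376, 0.2241]
tcp_rot: [178.8, 10.0, 166.9]
wrist_force: [-0.1, -0.5, -0.2]
opening: 0.0857
grasp_force: 0.0
```

Emit:
send_rows(moves=[0.419,-0.707,-0.036,-0.024,-0.144,0.096,-1,0.419,-0.707,-0.036,-0.024,-0.144,0.096,-1,0.419,-0.707,-0.036,-0.024,-0.144,0.096,-1,0.419,-0.707,-0.036,-0.024,-0.144,0.096,-1,0.419,-0.707,-0.036,-0.024,-0.144,0.096,-1,0.419,-0.707,-0.036,-0.024,-0.144,0.096,-1,0.419,-0.707,-0.036,-0.024,-0.144,0.096,-1,0.419,-0.707,-0.036,-0.024,-0.144,0.096,-1])

```text
time: 3.1
ee_pos: [0.3527, 0.2346, 0.217]
tcp_rot: [178.7, 20.0, 173.5]
wrist_force: [-0.5, -0.3, 0.6]
opening: 0.0851
grasp_force: 0.0
```

Emit:
send_rows(moves=[0.419,-0.707,-0.036,-0.024,-0.144,0.096,-1,0.419,-0.707,-0.036,-0.024,-0.144,0.096,-1,0.419,-0.707,-0.036,-0.024,-0.144,0.096,-1,0.419,-0.707,-0.036,-0.024,-0.144,0.096,-1,0.419,-0.707,-0.036,-0.024,-0.144,0.096,-1,0.419,-0.707,-0.036,-0.024,-0.144,0.096,-1,0.419,-0.707,-0.036,-0.024,-0.144,0.096,-1,0.419,-0.707,-0.036,-0.024,-0.144,0.096,-1])

```text
time: 4.1
ee_pos: [0.4365, 0.0932, 0.2098]
tcp_rot: [180.0, 30.0, -179.3]
wrist_force: [-0.3, -0.0, 0.5]
opening: 0.0855
grasp_force: 0.0
```

```bash
python3 - <<'E'
from h import *
c=bot.camera("wrist"); cv2.imwrite("pics/w1.png",c["color"][:,:,::-1])
np.savez("w1.npz",K=c["camera_matrix"],R=c["R"],t=c["t"])
print(c["camera_matrix"].tolist(),(-c["R"].T@c["t"]).round(4),c["R"].round(3).tolist())
for q in "stand sleeve_mid level probe_tip probe_knob clamp_end tube_blue tube_green bung_blue_top button_left button_right".split():
    print(q,[(np.round(d["pixel"],1).tolist(),round(d["p"],2)) for d in bot.landmark_of("wrist",q)[:2]])
plan([.436,.094,.21],Rt(np.radians(.7),np.radians(30)),1)
E
```

```text
[[371.64829954431775, 0.0, 318.0105852664732], [0.0, 371.64829954431775, 235.73603581562085], [0.0, 0.0, 1.0]] [0.2952 0.0912 0.2927] [[-0.011, 1.0, 0.001], [0.665, 0.007, 0.747], [0.746, 0.009, -0.665]]
stand [([319.9, 132.8], 0.57)]
sleeve_mid [([321.3, 228.5], 0.8)]
level [([321.8, 371.8], 0.92)]
probe_tip []
probe_knob []
clamp_end [([321.8, 420.7], 0.85)]
tube_blue []
tube_green []
bung_blue_top []Traceback (most recent call last):
  File "<stdin>", line 6, in <module>
ValueError: it knows: bung_blue, bung_blue_top, clamp_end, drill, level, pliers, probe_knob, probe_tip, sleeve_mid, stand, syringe, tube_blue, tube_green
```

View pics/w1.png

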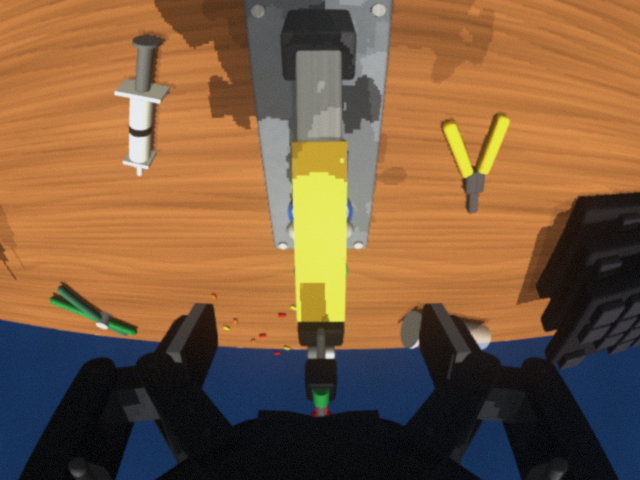

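```bash
cat >> h.py <<'E'
def fish(R,t,K,X):
    p=R@np.asarray(X,float)+t;a=np.arctan2(np.hypot(p[0],p[1]),p[2]);u=p[:2]/np.hypot(p[0],p[1])
    return K[:2,2]+K[0,0]*a*u
def W(p,X):
    c,s=np.cos(p[2]),np.sin(p[2]);return np.array([p[0]+c*X[0]-s*X[1],p[1]+s*X[0]+c*X[1],X[2]])
E
python3 - <<'E'
from h import *
d=np.load("w1.npz");c3,s3=np.cos(np.pi/6),.5
def sl(a,p,y): return (a*c3-p*s3,y,.12+a*s3+p*c3)
obs=[((291,229.5),(0,-.020,.12)),((350,229.5),(0,.020,.12)),((292,142),sl(-.061,.015,-.017)),((347,142),sl(-.061,.015,.017)),((321.3,228.5),(0,0,.12)),((321.8,371.8),(.027,0,.208))]
res=lambda p:np.concatenate([fish(d["R"],d["t"],d["K"],W(p,X))-np.array(u) for u,X in obs])
r=least_squares(res,[.485,.094,0],loss='soft_l1');print(r.x[:2].round(4),np.degrees(r.x[2]).round(2),res(r.x).reshape(-1,2).round(1).tolist())
s=r.x; R=Rt(s[2],np.pi/6)
g=W(s,(0,0,.12))+R.apply([0,0,.021]);print(g)
plan(g,R,10)
E
```

```text
[0.4827 0.0954] 1.42 [[0.6, 0.5], [-0.2, -0.1], [-0.2, 0.1], [0.5, -0.5], [-0.6, 1.2], [-0.0, -5.3]]
[0.49317282 0.09567414 0.10181347]
tcp [0.4362 0.0943 0.2097] t 4.6 row of 10 : [0.228, 0.005, -0.432] [-0.0, -0.001, 0.009] tot mm [  57.     1.3 -107.9]
```

Emit:
send_rows(moves=[0.285,0.006,-0.54,0,-0.001,0.011,-1,0.285,0.006,-0.54,0,-0.001,0.011,-1,0.285,0.006,-0.54,0,-0.001,0.011,-1,0.285,0.006,-0.54,0,-0.001,0.011,-1,0.285,0.006,-0.54,0,-0.001,0.011,-1,0.285,0.006,-0.54,0,-0.001,0.011,-1,0.285,0.006,-0.54,0,-0.001,0.011,-1,0.285,0.006,-0.54,0,-0.001,0.011,-1])

```text
time: 5.6
ee_pos: [0.4937, 0.095, 0.1008]
tcp_rot: [180.0, 30.0, -178.6]
wrist_force: [0.8, -1.1, -0.3]
opening: 0.0853
grasp_force: 0.0
```

Emit:
send_rows(moves=[0,0,0,0,0,0,0.3,0,0,0,0,0,0,0.6,0,0,0,0,0,0,1,0,0,0,0,0,0,1,0,0,0,0,0,0,1,0,0,0,0,0,0,1], squeeze=50)

```text
time: 6.35
ee_pos: [0.4935, 0.0952, 0.1028]
tcp_rot: [179.9, 30.1, -178.6]
wrist_force: [-6.3, 1.1, 5.7]
opening: 0.0336
grasp_force: 49.5
```

```bash
python3 - <<'E'
from h import *
c=bot.camera("wrist"); cv2.imwrite("pics/w2.png",c["color"][:,:,::-1])
print(bot.get_obs())
E
```

```text
{'time': 6.4, 'q': array([ 14.62934472, -32.75445953, -40.95721613,  52.3404562 ,
        -6.54720522,  11.51966951]), 'qd': array([ 0.02767176,  0.01808386, -0.03646781, -0.01228608, -0.09414293,
        0.06313161]), 'joint_efforts': array([ -0.79627315, -15.22212088,  50.10181546,  -6.11168638,
        -0.54247253,  -0.06743673]), 'ee_pos': array([0.49350063, 0.09523219, 0.10282827]), 'tcp_rot': array([ 179.93866064,   30.11173663, -178.62966561]), 'wrist_force': array([-5.16128921,  0.73227764,  6.06734346]), 'torque': array([ 0.05609083,  0.80850707, -0.0398153 ]), 'grasp_force': 49.47137776762247, 'opening': 0.03328967020669242}
```

View pics/w2.png

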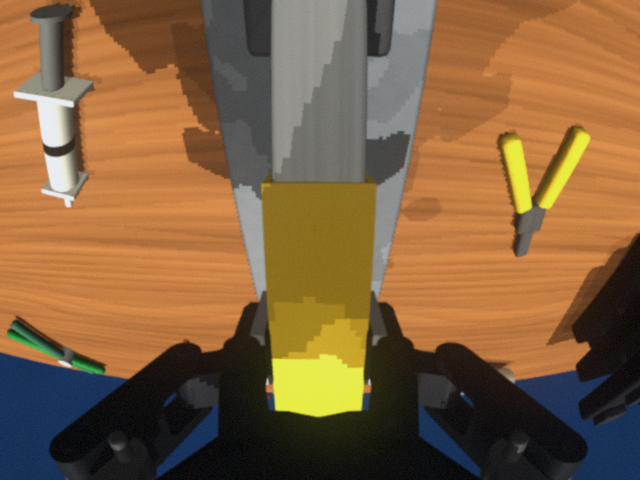

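Emit:
send_rows(moves=[-0.104,-0.0026,-0.06,0,0,0,1,-0.104,-0.0026,-0.06,0,0,0,1,-0.104,-0.0026,-0.06,0,0,0,1,-0.104,-0.0026,-0.06,0,0,0,1,-0.104,-0.0026,-0.06,0,0,0,1,0,0,0,0,0,0,1])

```text
time: 7.15
ee_pos: [0.4808, 0.0949, 0.0955]
tcp_rot: [179.9, 30.2, -178.6]
wrist_force: [-1.9, 1.6, 7.0]
opening: 0.0336
grasp_force: 53.3
```

Emit:
send_rows(moves=[-0.139,-0.0034,-0.08,0,0,0,1,-0.139,-0.0034,-0.08,0,0,0,1,-0.139,-0.0034,-0.08,0,0,0,1,-0.139,-0.0034,-0.08,0,0,0,1,-0.139,-0.0034,-0.08,0,0,0,1,-0.139,-0.0034,-0.08,0,0,0,1,-0.139,-0.0034,-0.08,0,0,0,1])

```text
time: 8.02
ee_pos: [0.4563, 0.0944, 0.0814]
tcp_rot: [179.9, 30.1, -178.6]
wrist_force: [-5.7, 2.6, 7.5]
opening: 0.033
grasp_force: 53.4
```

```bash
python3 - <<'E'
from h import *
c=bot.camera("scene"); cv2.imwrite("pics/s2.png",cv2.resize(c["color"][130:290,260:460,::-1],(750,600)))
o=bot.get_obs();print(o["ee_pos"],o["wrist_force"])
E
```

```text
[0.45532059 0.0943834  0.08068269] [-19.90482881   2.03227823  15.03436388]
```

View pics/s2.png

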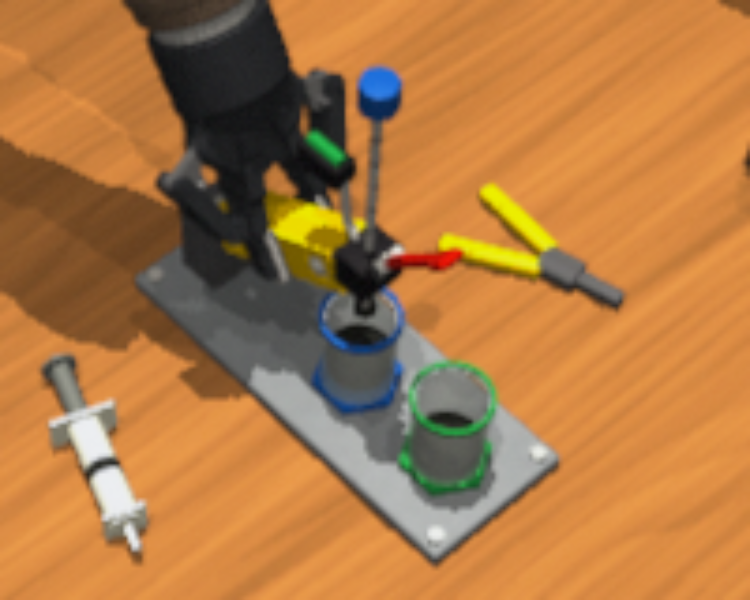

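Emit:
send_rows(moves=[-0.05,-0.001,-0.029,0,0,0,1,0,0,0,0,0,0,1,0,0,0,0,0,0,1])

```text
time: 8.45
ee_pos: [0.4546, 0.0944, 0.0804]
tcp_rot: [179.9, 30.1, -178.6]
wrist_force: [-6.9, 1.4, 9.4]
opening: 0.0337
grasp_force: 53.5
```

Emit:
send_rows(moves=[-0.087,-0.001,-0.05,0,0,0,1,0,0,0,0,0,0,1,0,0,0,0,0,0,1])

```text
time: 8.82
ee_pos: [0.4527, 0.0943, 0.0793]
tcp_rot: [179.9, 30.1, -178.6]
wrist_force: [-6.0, 2.4, 9.1]
opening: 0.0336
grasp_force: 53.4
```

Emit:
send_rows(moves=[0.052,0.001,0.03,0,0,0,1,0,0,0,0,0,0,1,0.052,0.001,0.03,0,0,0,1,0,0,0,0,0,0,1])

```text
time: 9.32
ee_pos: [0.4546, 0.0944, 0.0803]
tcp_rot: [179.9, 30.0, -178.6]
wrist_force: [-12.4, 2.0, 11.4]
opening: 0.0329
grasp_force: 54.2
```

```bash
python3 - <<'E'
from h import *
c=bot.camera("scene"); cv2.imwrite("pics/s3.png",cv2.resize(c["color"][180:220,300:360,::-1],(780,520)))
o=bot.get_obs();print(o["ee_pos"],o["wrist_force"])
E
```

```text
[0.45464639 0.09436024 0.0803438 ] [-12.50078282   1.61192962  10.30623342]
```

View pics/s3.png

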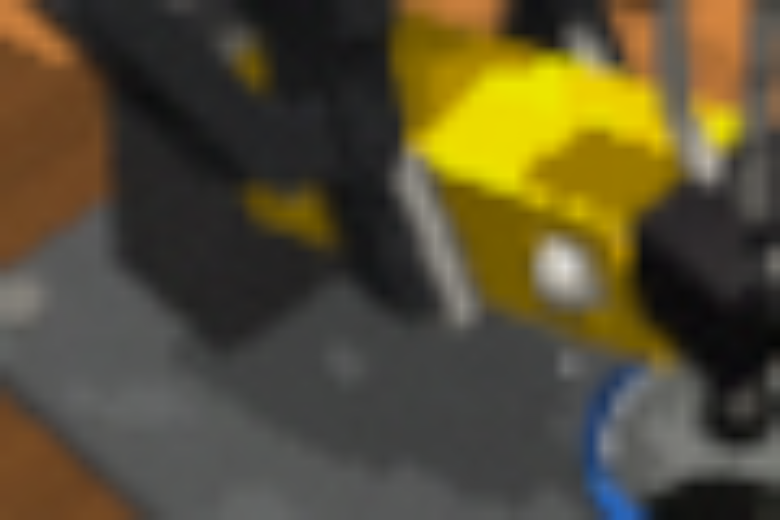

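Emit:
send_rows(moves=[0.104,0.002,0.06,0,0,0,1,0,0,0,0,0,0,1,0,0,0,0,0,0,1])

```text
time: 9.75
ee_pos: [0.4552, 0.0944, 0.0806]
tcp_rot: [179.9, 29.7, -178.5]
wrist_force: [-34.1, 0.9, 19.4]
opening: 0.0332
grasp_force: 56.2
```

Emit:
send_rows(moves=[-0.139,-0.003,-0.08,0,0,0,1,0,0,0,0,0,0,1,0,0,0,0,0,0,0,0,0,0,0,0,0,-1,0,0,0,0,0,0,-1,0,0,0,0,0,0,-1,0,0,0,0,0,0,-1])

```text
time: 10.62
ee_pos: [0.4542, 0.094, 0.0791]
tcp_rot: [180.0, 30.0, -178.6]
wrist_force: [1.0, 0.3, -0.4]
opening: 0.0856
grasp_force: 0.0
```

Emit:
send_rows(moves=[-0.3,0,0.52,0,0,0,-1,-0.3,0,0.52,0,0,0,-1,-0.3,0,0.52,0,0,0,-1,-0.3,0,0.52,0,0,0,-1,-0.3,0,0.52,0,0,0,-1,-0.3,0,0.52,0,0,0,-1,-0.3,0,0.52,0,0,0,-1,-0.3,0,0.52,0,0,0,-1])

```text
time: 11.62
ee_pos: [0.3937, 0.094, 0.1841]
tcp_rot: [180.0, 30.0, -178.6]
wrist_force: [0.5, 0.0, 0.2]
opening: 0.0857
grasp_force: 0.0
```

```bash
python3 - <<'E'
from h import *
c=bot.camera("wrist"); w=c["color"][:,:,::-1]
s=bot.camera("scene"); a=s["color"][130:290,260:460,::-1]
cv2.imwrite("pics/m3.png",np.vstack([w[100:400,120:520],cv2.resize(a[:,20:180],(400,400))])[:600])
np.savez("w3.npz",K=c["camera_matrix"],R=c["R"],t=c["t"])
for n in ("scene","top","wrist"):
  for q in "sleeve_mid level probe_knob clamp_end probe_tip bung_blue_top".split():
    print(n,q,[(np.round(d["pixel"],1).tolist(),round(d["p"],2)) for d in bot.landmark_of(n,q)[:2]])
plan([.4,.095,.2],Rt(np.radians(1.4),0),1)
E
```

```text
scene sleeve_mid [([339.2, 192.4], 0.93)]
scene level [([346.7, 174.1], 0.7), ([353.5, 228.1], 0.32)]
scene probe_knob [([360.9, 152.4], 0.51), ([381.5, 252.9], 0.47)]
scene clamp_end [([345.9, 175.7], 0.71), ([377.2, 198.5], 0.58)]
scene probe_tip [([356.8, 209.7], 0.74)]
scene bung_blue_top [([355.7, 223.0], 0.59), ([337.0, 193.9], 0.17)]
top sleeve_mid [([245.5, 267.4], 0.66)]
top level [([242.6, 256.9], 0.84)]
top probe_knob [([229.7, 236.0], 0.58)]
top clamp_end [([238.6, 212.8], 0.7), ([253.8, 259.8], 0.67)]
top probe_tip []
top bung_blue_top [([252.3, 261.4], 0.5)]
wrist sleeve_mid [([315.6, 236.3], 0.69)]
wrist level [([314.2, 374.9], 0.67)]
wrist probe_knob []
wrist clamp_end []
wrist probe_tip []
wrist bung_blue_top []
tcp [0.3943 0.094  0.1832] t 12.62 row of 1 : [0.23, 0.038, 0.671] [-0.087, 3.493, 0.002] tot mm [ 5.7  1.  16.8]
```

View pics/m3.png

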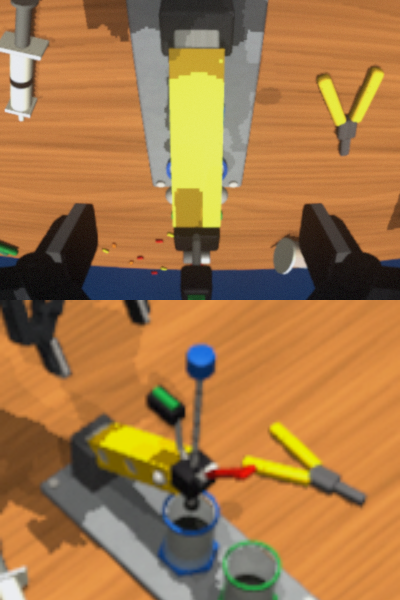

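```bash
python3 - <<'E'
from h import *
s=np.array([.4827,.0954,np.radians(1.42)])
S=bot.camera("scene");T=bot.camera("top")
for z in (.27,.275,.28,.285,.29,.295): print(z,proj(S,W(s,(.0252,0,z))).round(1),proj(T,W(s,(.0252,0,z))).round(1))
for c in (S,T): print(proj(c,W(s,(-.0398,0,.097))).round(1),proj(c,W(s,(-.0128,0,.185))).round(1))
plan(W(s,(.0252,0,.34)),Rt(s[2],0),14)
for n in("scene","top"): print([ (np.round(d["extent"]).tolist(),d["p"]) for d in bot.boxes_of(n,"probe_knob")[:2]])
E
```

```text
0.27 [360.2 158.5] [234.6 258.6]
0.275 [360.3 156.8] [234.2 258.6]
0.28 [360.4 155.2] [233.7 258.5]
0.285 [360.5 153.5] [233.3 258.5]
0.29 [360.6 151.8] [232.8 258.4]
0.295 [360.7 150.1] [232.4 258.4]
[337.6 192.2] [346.4 174.6]
[247.4 286.3] [241.4 276. ]
tcp [0.3942 0.094  0.1832] t 12.72 row of 14 : [0.325, 0.006, 0.448] [-0.006, 0.249, 0.0] tot mm [113.7   2.  156.8]
[([355.0, 149.0, 365.0, 216.0], 0.64), ([316.0, 151.0, 379.0, 216.0], 0.31)]
[]
```

Emit:
send_rows(moves=[0,0,0.75,0,0.25,0,0,0,0,0.75,0,0.25,0,0,0,0,0.75,0,0.25,0,1,0.2,0,0.75,0,0.25,0,1,0.4,0,0.75,-0.02,0.25,0,1,0.45,0,0.75,-0.02,0.25,0,1,0.5,0.01,0.75,-0.02,0.25,0,1,0.5,0.01,0.6,-0.02,0.25,0,1])

```text
time: 13.82
ee_pos: [0.4461, 0.0946, 0.3303]
tcp_rot: [-179.7, 12.8, -178.6]
wrist_force: [-0.3, -0.2, 0.2]
opening: -0.0
grasp_force: 0.0
```

Emit:
send_rows(moves=[0.5,0.01,0.3,0,0.25,0,1,0.5,0.01,0.12,0,0.25,0,1,0.5,0.01,0,0,0.25,0,1,0.5,0.01,0,0,0.25,0,1,0.5,0.01,0,0,0.25,0,1,0.5,0.01,0,0,0.24,0,1])

```text
time: 14.58
ee_pos: [0.5211, 0.0961, 0.3398]
tcp_rot: [179.9, -0.0, -178.6]
wrist_force: [0.1, 0.6, -0.1]
opening: 0.0
grasp_force: 0.0
```

```bash
python3 - <<'E'
from h import *
s=np.array([.4827,.0954,np.radians(1.42)])
plan(W(s,(.0252,0,.295)),Rt(s[2],0),4)
o=bot.get_obs();print(o["wrist_force"],o["opening"])
E
```

```text
tcp [0.5211 0.0961 0.3398] t 14.57 row of 4 : [-0.132, -0.001, -0.448] [-0.002, -0.001, 0.001] tot mm [-13.2  -0.1 -44.8]
[ 0.12383995  0.58150404 -0.10789384] 9.384980211745302e-06
```

Emit:
send_rows(moves=[-0.26,0,-0.4,0,0,0,1,-0.26,0,-0.4,0,0,0,1,0,0,-0.4,0,0,0,1,0,0,-0.4,0,0,0,1,0,0,-0.2,0,0,0,1,0,0,-0.2,0,0,0,1,0,0,-0.2,0,0,0,1])

```text
time: 15.45
ee_pos: [0.5076, 0.0961, 0.2851]
tcp_rot: [179.9, 0.1, -178.6]
wrist_force: [-0.0, -0.5, 2.2]
opening: -0.0002
grasp_force: 1.2
```

Emit:
send_rows(moves=[0,0,-0.24,0,0,0,1,0,0,-0.24,0,0,0,1,0,0,-0.24,0,0,0,1])

```text
time: 15.82
ee_pos: [0.5075, 0.096, 0.2666]
tcp_rot: [179.9, 0.0, -178.6]
wrist_force: [0.0, 0.0, 3.0]
opening: 0.0002
grasp_force: 1.3
```

Emit:
send_rows(moves=[0,0,-0.16,0,0,0,1,0,0,-0.16,0,0,0,1])

```text
time: 16.08
ee_pos: [0.5075, 0.096, 0.2587]
tcp_rot: [179.9, 0.0, -178.6]
wrist_force: [0.1, 0.4, 3.2]
opening: -0.0002
grasp_force: 1.2
```

Emit:
send_rows(moves=[0,0,-0.08,0,0,0,1,0,0,-0.06,0,0,0,1])

```text
time: 16.32
ee_pos: [0.5075, 0.096, 0.2554]
tcp_rot: [179.9, 0.0, -178.6]
wrist_force: [0.2, -0.7, 2.2]
opening: 0.0001
grasp_force: 1.1
```

Emit:
send_rows(moves=[0,0,-0.06,0,0,0,1,0,0,-0.06,0,0,0,1])

```text
time: 16.58
ee_pos: [0.5075, 0.0961, 0.2524]
tcp_rot: [179.9, 0.0, -178.6]
wrist_force: [-0.7, -0.5, 2.3]
opening: -0.0005
grasp_force: 1.1
```

Emit:
send_rows(moves=[0,0,-0.06,0,0,0,1,0,0,-0.06,0,0,0,1])

```text
time: 16.82
ee_pos: [0.5075, 0.0961, 0.2494]
tcp_rot: [179.9, 0.0, -178.6]
wrist_force: [0.4, -1.2, 2.8]
opening: -0.0001
grasp_force: 1.1
```

Emit:
send_rows(moves=[0,0,-0.04,0,0,0,1,0,0,-0.04,0,0,0,1])

```text
time: 17.08
ee_pos: [0.5075, 0.096, 0.2474]
tcp_rot: [179.9, 0.0, -178.6]
wrist_force: [0.2, 0.4, 2.5]
opening: 0.0003
grasp_force: 1.1
```

Emit:
send_rows(moves=[0,0,-0.04,0,0,0,1,0,0,-0.04,0,0,0,1])

```text
time: 17.32
ee_pos: [0.5077, 0.0961, 0.2471]
tcp_rot: [179.9, 0.2, -178.6]
wrist_force: [-2.7, -1.2, 16.8]
opening: 0.0003
grasp_force: 8.6
```

Emit:
send_rows(moves=[0,0,-0.04,0,0,0,1,0,0,-0.04,0,0,0,1])

```text
time: 17.58
ee_pos: [0.5078, 0.0961, 0.247]
tcp_rot: [179.9, 0.3, -178.6]
wrist_force: [-5.5, -1.8, 28.0]
opening: -0.0002
grasp_force: 14.4
```

Emit:
send_rows(moves=[0,0,0.1,0,0,0,1,0,0,0.3,0,0,0,1,0.2,0,0.4,0,0.25,0,1,0.4,0.01,0.4,0,0.3,0,1,0.4,0.01,0.2,0,0.3,0,1,0.4,0.01,0,0,0.3,0,1,0.4,0.01,0,0,0.3,0,1,0.4,0.01,0,0,0.3,0,1])

```text
time: 18.58
ee_pos: [0.5628, 0.0974, 0.2781]
tcp_rot: [179.6, -15.1, -178.6]
wrist_force: [0.3, -0.2, 1.5]
opening: -0.0002
grasp_force: 0.0
```

Emit:
send_rows(moves=[0.1,0.01,0,0,0.3,0,1,0,0,0,0,0.28,0,1,0,0,0,0,0,0,1])

```text
time: 18.95
ee_pos: [0.5656, 0.0976, 0.2768]
tcp_rot: [179.5, -20.1, -178.5]
wrist_force: [0.7, 0.8, -0.8]
opening: -0.0
grasp_force: 0.0
```

```bash
python3 - <<'E'
from h import *
s=np.array([.4827,.0954,np.radians(1.42)])
c=bot.camera("wrist");S=bot.camera("scene")
print([(np.round(d["pixel"],1).tolist(),round(d["p"],2)) for d in bot.landmark_of("scene","clamp_end")[:2]],proj(S,W(s,(.0844,0,.196))).round(1))
print([(np.round(d["pixel"],1).tolist(),round(d["p"],2)) for d in bot.landmark_of("scene","probe_knob")[:2]],proj(S,W(s,(.0252,0,.237))).round(1))
a=cv2.resize(S["color"][130:290,280:440,::-1],(400,400))
cv2.imwrite("pics/m4.png",np.hstack([a,c["color"][40:440,120:520,::-1]]))
plan(W(s,(.087,0,.23)),Rt(s[2],np.radians(-20)),1)
E
```

```text
[([377.7, 198.4], 0.54)] [378.3 198.2]
[([359.0, 167.7], 0.8)] [359.5 169.1]
tcp [0.5648 0.0976 0.2788] t 19.15 row of 1 : [0.193, -0.001, -1.953] [-0.062, 0.007, 0.014] tot mm [  4.8  -0.  -48.8]
```

View pics/m4.png

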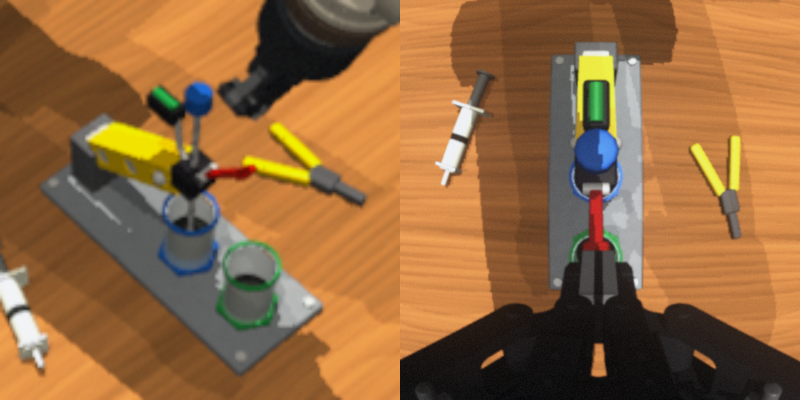

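Emit:
send_rows(moves=[0.06,0,-0.6,0,0,0,1,0.06,0,-0.6,0,0,0,1,0.06,0,-0.6,0,0,0,1,0,0,-0.6,0,0,0,1,0,0,-0.4,0,0,0,1,0,0,-0.24,0,0,0,1])

```text
time: 19.9
ee_pos: [0.5695, 0.0976, 0.2027]
tcp_rot: [179.4, -19.9, -178.5]
wrist_force: [3.8, 0.0, 5.8]
opening: 0.0002
grasp_force: 3.4
```

Emit:
send_rows(moves=[0.04,0,-0.2,0,0,0,1,0.04,0,-0.2,0,0,0,1,0.04,0,-0.2,0,0,0,1,0.04,0,-0.2,0,0,0,1])

```text
time: 20.4
ee_pos: [0.5778, 0.0977, 0.1856]
tcp_rot: [179.4, -19.1, -178.5]
wrist_force: [17.1, 0.5, 9.4]
opening: 0.0001
grasp_force: 6.8
```

Emit:
send_rows(moves=[0.1,0,0.3,0,0,0,1,0,0,0.5,0,0,0,1,0,0,0.7,0,0,0,1,-0.3,0,0.3,0,0,0,1,-0.4,0,0,0,0,0,1,0,0,0,0,0,0,1])

```text
time: 21.15
ee_pos: [0.5578, 0.0976, 0.228]
tcp_rot: [179.4, -20.0, -178.5]
wrist_force: [0.3, -0.1, 0.3]
opening: 0.0004
grasp_force: 0.0
```

```bash
python3 - <<'E'
from h import *
s=np.array([.4827,.0954,np.radians(1.42)])
c=bot.camera("wrist");S=bot.camera("scene")
for a in (0,.2,.4,.6,.8): print(a,proj(S,W(s,(.0412+.062*np.cos(.8-a),0,.1515+.062*np.sin(.8-a)))).round(1),fish(c["R"],c["t"],c["camera_matrix"],W(s,(.0412+.062*np.cos(.8-a),0,.1515+.062*np.sin(.8-a)))).round(1))
print([(np.round(d["pixel"],1).tolist(),round(d["p"],2)) for n in("scene","wrist") for d in bot.landmark_of(n,"clamp_end")[:2]])
a=cv2.resize(S["color"][160:240,320:420,::-1],(500,400))
cv2.imwrite("pics/m5.png",np.hstack([a,c["color"][140:440,220:420,::-1].repeat(1,0)[:300].copy() if 0 else cv2.resize(c["color"][140:440,220:420,::-1],(267,400))]))
plan(W(s,(.078,0,.23)),Rt(s[2],np.radians(-20)),1)
E
```

```text
0 [378.3 198.2] [317.  316.2]
0.2 [380.7 203.2] [316.9 327. ]
0.4 [382.3 208. ] [316.8 332.9]
0.6 [383.1 212.3] [316.7 334.3]
0.8 [383.1 216. ] [316.6 331.7]
[([379.5, 209.0], 0.51)]
tcp [0.5585 0.0976 0.2273] t 21.35 row of 1 : [0.086, -0.009, 0.108] [-0.061, -0.003, 0.015] tot mm [ 2.1 -0.2  2.7]
```

View pics/m5.png

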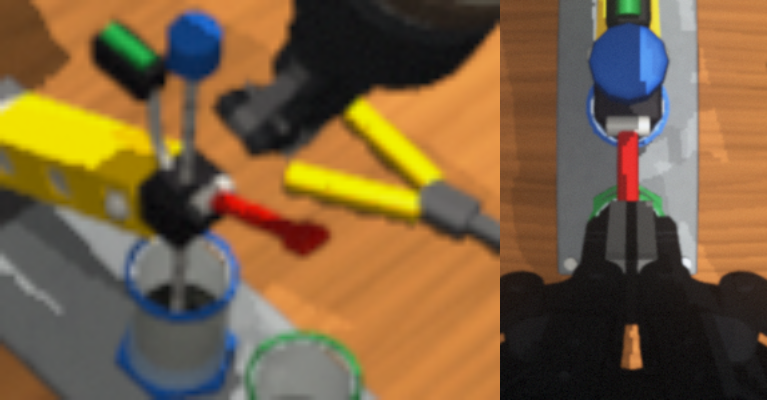

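Emit:
send_rows(moves=[0.06,0,-0.6,0,0,0,1,0,0,-0.6,0,0,0,1,0,0,-0.4,0,0,0,1,0,0,-0.3,0,0,0,1,0,0,-0.2,0,0,0,1,0,0,-0.2,0,0,0,1])

```text
time: 22.1
ee_pos: [0.5602, 0.0975, 0.1701]
tcp_rot: [179.4, -19.9, -178.5]
wrist_force: [0.8, -0.3, 3.0]
opening: 0.0002
grasp_force: 1.0
```

Emit:
send_rows(moves=[0,0,-0.16,0,0,0,1,0,0,-0.16,0,0,0,1])

```text
time: 22.35
ee_pos: [0.5602, 0.0976, 0.162]
tcp_rot: [179.4, -20.0, -178.5]
wrist_force: [1.6, 0.4, 2.3]
opening: 0.0001
grasp_force: 1.1
```

Emit:
send_rows(moves=[0,0,-0.08,0,0,0,1,0,0,-0.06,0,0,0,1])

```text
time: 22.6
ee_pos: [0.56, 0.0976, 0.1584]
tcp_rot: [179.4, -20.0, -178.5]
wrist_force: [1.6, -0.7, 1.8]
opening: -0.0001
grasp_force: 1.0
```

Emit:
send_rows(moves=[0,0,-0.06,0,0,0,1,0,0,-0.04,0,0,0,1])

```text
time: 22.85
ee_pos: [0.5601, 0.0976, 0.1561]
tcp_rot: [179.4, -20.0, -178.5]
wrist_force: [2.5, -0.5, 6.2]
opening: -0.0
grasp_force: 3.3
```

Force is rising near the predicted stop; a bit more to be sure.

Emit:
send_rows(moves=[0,0,-0.06,0,0,0,1,0,0,-0.03,0,0,0,1])

```text
time: 23.1
ee_pos: [0.5602, 0.0976, 0.1555]
tcp_rot: [179.4, -19.9, -178.5]
wrist_force: [1.6, -0.9, 15.9]
opening: -0.0006
grasp_force: 7.7
```

Hard stop. Retreat and check.

Emit:
send_rows(moves=[0.03,0,0.2,0,0,0,1,0.05,0,0.5,0,0,0,1,0.1,0,0.8,0,0,0,1,0.1,0,0.8,0,0,0,1,0.1,0,0.8,0,0,0,1,0.1,0,0.8,0,0,0,1,0,0,0,0,0,0,1])

```text
time: 23.98
ee_pos: [0.5725, 0.0976, 0.2524]
tcp_rot: [179.4, -19.9, -178.5]
wrist_force: [0.3, 0.7, -1.9]
opening: 0.0001
grasp_force: 0.0
```

```bash
python3 - <<'E'
from h import *
S=bot.camera("scene")
print([(q,np.round(d["pixel"],1).tolist(),round(d["p"],2)) for q in("clamp_end","probe_knob") for d in bot.landmark_of("scene",q)[:2]],bot.get_obs()["wrist_force"])
cv2.imwrite("pics/s6.png",cv2.resize(S["color"][150:250,320:420,::-1],(600,600)))
E
```

```text
[('clamp_end', [380.2, 212.8], 0.52), ('probe_knob', [358.5, 169.5], 0.59), ('probe_knob', [346.5, 225.7], 0.36)] [0.884804   0.15026515 0.32242713]
```

View pics/s6.png

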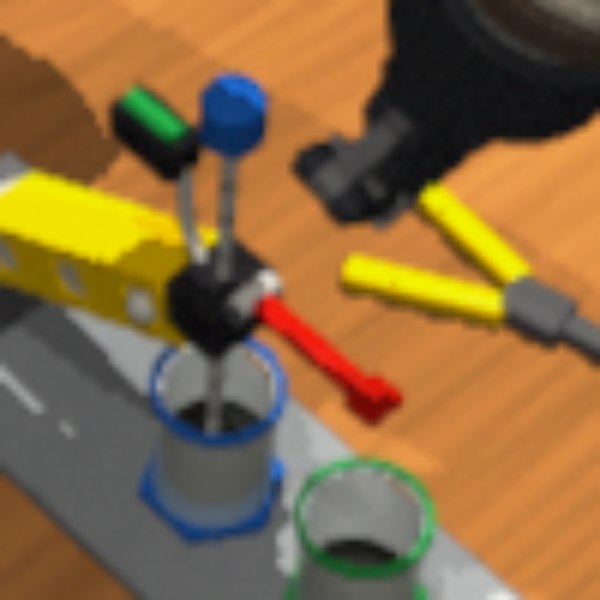

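```bash
python3 -c "
from h import *
print(bot.job_done())"
```

```text
the job is handed in; nothing more can be done
None
```

The job is handed in: the sleeve is locked with its upper holes on the buttons, the probe is down on the blue tube's bung (28 N peak push), and the clamp lever is fully down, after a first press slipped off its end partway. I left the pliers, syringe and drill alone.

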